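# Ease and re-tighten the ratchet cell clamp

## Robot

A 7-joint arm with a two-finger parallel gripper is mounted at the origin on the work surface. World frame = base frame: x ahead of the robot, y to its left, z up, the work surface at z = 0. Lengths are in m, angles in rad, forces in N, time in s.
With the tool pointing down it reaches from about 0.4 to 0.875 m from the base axis. Payload 6.5 kg.
Tool frame: the origin (TCP) lies at the very end of the fingers, on their centre line; the grasp point (between the pads) lies 19 mm behind it; z points along the fingers, y is the line along which they close (so a half turn about z gives the same grasp; the last joint's range is limited). The gripper opens to 85 mm and grips with 20 to 120 N. Pads are 22 mm wide; open, the fingers measure 114 mm over their backs; the gripper's body (76 mm by 85 mm) begins 54 mm behind the grasp point. The pads swing forward as they close: fully open they stand 13 mm farther back than shut.
Start: joints at [-1.207, 0.536, -0.004, 1.538, 0.003, 1.067, -0.071], TCP at [0.271, 0.591, 0.231] pointing down, gripper open.
Joint ranges: [-2.7, 2.7], [-0.37, 2.16], [-1.27, 1.26], [0.24, 2.4], [-1.31, 4.45], [0.19, 1.91], [-2.76, 2.76]. Speed limits (rad/s): [2.39, 2.39, 3.14, 3.14, 3.14, 3.14, 3.14].

## Interface

Orientations are given as a 3x3 rotation matrix whose columns are the frame's x, y, z axes.
In Python, from workcell import env gives the robot as it stands.
- The arm moves only by the tool move_arm, never from a script. Its argument "deltas" is a list of rows, each an object with "turn": the turn, a rotation vector about the tool's x, y, z in normalised numbers (1 is 2 rad), a list of three; "translation": the shift along the tool's x, y, z in fractions of the full range, 1 being 100 cm, a list of three; "fingers": the finger opening in cm, from 0 to 8.54. In form: [{"turn": [ax, ay, az], "translation": [tx, ty, tz], "fingers": fingers}, ...]. A call has 1 to 8 rows; each row is the pose to reach, as a shift and turn from the pose commanded when the call began, along the tool's axes at that moment; what a row does not reach only later rows make up. A row lasts 1/8 s, in which the tool goes at most 62.5 mm and 10.7 degrees, less where a joint would pass 70% of its speed; a pose out of reach is approached as far as the arm can. No shift or turn number may pass 1 either way. A call with a gripper value outside its range is refused whole. The fingers move at their own pace and stop on an object; "newtons" is the grip in N (left out, the last holds). Time passes only in rows, so rows that repeat a pose let the fingers close. It gives the time, the measured TCP pose, the force, the opening and the grip force at its end, in the units of the state.
- env.sense(): the state, without advancing time (a new reading comes with each control period).
- env.grab_frame(name): name is "scene" or "top" or "wrist"; returns the picture (400x640x3 uint8, red, green, blue); there is no depth.
- env.camera_params(name): a dict with "fov_y" (degrees; the focal length in pixels is half the picture's height over the tangent of half this angle, whatever the lens; pixels are square), "cx", "cy" (the principal point, pixels), "extrinsics" (4x4, takes a point from camera to world coordinates). Camera axes: x right, y up, looking along -z (the intrinsics and any distortion apply to the point x, -y, -z); pixel columns grow to the right and rows downward; lengths in m; the calibration is good to about 2 mm. The wrist camera is an equidistant fisheye: a pixel r from the principal point sees the ray r / f radians off the axis. A picture is of the moment at which its call begins: read the wrist's pose just before it. camera_params takes no time and is no camera call; for the wrist camera it gives the pose at the moment of the call.
- env.hand_in(): hands the job in; it is judged then, once.
Trained networks look in the newest picture that a camera, given by its name, has taken for a name from the list of things; names that differ only in an ending like _2 or _b are one class to them, and where a whole thing is asked for, a point or a joint stands for the part that bears it (a point fixed in the world has none). Each returns a list of dicts, best first, with "score" (0 to 1); they miss things now and then, are a little off and sometimes report something else, mostly with a low value. They report only what shows in the picture. A call takes as long as a camera call.
- env.regions_of(camera, thing): "region" (400x640 bool, what is visible of it) and "extent" ([centre column, centre row, width, height] in pixels, round what is visible of it).
- env.landmark_of(camera, thing): "pixel" ([column, row] in pixels: a listed point, or the origin of a listed thing).
The state is a dict: "t": time; "joint_pos": joint angles; "joint_velocities": joint speeds; "joint_efforts": joint torques, N m; "tool_pos": TCP position; "ee_rot": TCP orientation; "ft_force": force on the tool from outside, world axes, zero at the start; "torque": the same for the moment, N m; "grip_width": finger opening in m; "grip_force": force on a finger pad.
Only numpy, scipy, OpenCV 4.12 (cv2) and the standard library are available. Lean on these libraries where they do the work, as an engineer would, in place of code of your own. Each camera call takes 0.05 s, during which the arm holds its last target. There are 200 camera calls.

## Task

The battery cell in the bench clamp has been squeezed too hard. Swing the pawl out of the ratchet wheel so that it stays out, turn the knob back until the pressure plate stands clear of the cell, swing the pawl in again, and then wind the knob on a click at a time until you feel the plate take hold of the cell, plus one click more. Push the pawl gently, never force the knob back against it, don't crush the cell, and leave the other things on the bench where they are.

Things in the scene. Friction and masses are not known exactly. Their poses are not given: they have to be found in the camera images.
- clamp: Bench clamp, bolted down: aluminium base 140 x 200 x 14 mm, two upright columns, bridge 90 x 206 mm with its top 114 mm up. Origin: centre of the base's underside, on the upright axis of knob, wheel, plate. Its y runs along the bridge, its x across it, z up. The cell, 60 x 90 mm, thickness unknown, lies in the nest on the base under the plate; its tabs point to +x.
- knob (a joint): Angle of knob and ratchet wheel (rad), grows clockwise seen from above = plate down. 12 teeth: a click each 0.524 rad, 2 mm of plate travel; stops at 0 and 7.3. Quick thread with a drag screw, set anew each time: friction 0.1 to 0.25 Nm; each click of squeeze adds about 0.08 Nm. With the pawl in it turns only clockwise. Once freed it springs back until the drag holds it, plate still pressing.
- knob_grip (a point): Point on the knob's axis 161 mm above the bench, height at which to grip: black ribbed round knob, 44 mm diameter, from 141 to 171 mm up, free all round. Below it the toothed wheel, 68 mm across, from 128 to 136 mm up. The brass thumb screw on the bridge is the drag screw, to be left alone (top 130 mm up).
- pawl (a joint): Angle of the pawl (rad): about 0 in a tooth gap, up to 0.13 on a tooth crest, 0.8 fully out. Grows anticlockwise seen from above. A square cam and spring plunger at its pivot (up to 146 mm high) snap it in below 0.42 and out above 0.42. Freeing it under load takes about 2 to 6 N at the pin, putting it back about 2 N.
- pawl_pin (a point): On the axis of the upright steel pin on the pawl's tail, 10 mm diameter, from 132 to 162 mm up, this point 154 mm up, to be pushed sideways. Pivot at x 8, y 57 mm of the clamp, 34 mm from the pin. Pawl in: pin at about x -6, y 88; out: about x -24, y 69. So it is freed by pushing towards clamp -x (and -y).
- plate: Spring-loaded pressure plate of the clamp, aluminium 70 x 180 x 10 mm, sliding on the columns under the bridge; origin: centre of its underside. Wound down by the knob through a spring (10 N/mm, 8 N at first touch): it stops on the cell and from then on each click adds about 20 N.
- multimeter: Bystander: dark multimeter 150 x 76 x 34 mm lying flat; origin: centre of its underside.
- spare_cell: Bystander: silvery pouch cell 80 x 58 x 6 mm lying in front of the clamp; origin: centre of its underside.
- spatula: Bystander: steel lab spatula 170 mm long lying behind the clamp; origin: underside at its middle.
- screwdriver: Bystander: screwdriver 160 mm long lying beside the clamp (its -y side); origin: underside at its middle.
- coin_tray: Bystander: white tray 110 x 150 x 22 mm with coin cells; origin: centre of its underside.
- bottle: Bystander: amber bottle, 64 mm diameter, 150 mm tall; origin: centre of its underside.

How it is judged:
On the way, in this order (a step that is already met when the one before it is completed fails the run):
1. the pawl is swung out of the ratchet wheel and stays out (value of joint pawl above 0.6 rad), for 0.2 s.
2. with the pawl out, the knob is turned back until the plate no longer touches the cell (value of joint pawl above 0.6 rad and contact force between plate and anything else below 0.3 N), for 0.3 s.
3. the pawl is swung back into the teeth while the plate is still clear of the cell (value of joint pawl below 0.2 rad and contact force between plate and anything else below 0.3 N), for 0.2 s.
At the end, for the whole second after the job is handed in: The plate presses on the cell with 21 to 54 N (about one to two clicks past first touch), the pawl lies in the teeth (joint below 0.2 rad) and the knob is at rest (contact force between plate and anything else between 21 and 54 N and value of joint pawl below 0.2 rad and velocity of joint knob between -0.05 and 0.05 rad/s).
It fails at once if the knob is forced back against the engaged pawl (over 45 N between pawl and wheel) (contact force between pawl and knob above 45 N).
It fails at once if the pawl is shoved hard (over 20 N from the fingers) (contact force between the fingers and pawl above 20 N).
It fails at once if the cell is crushed (over 220 N under the plate) (contact force between plate and anything else above 220 N).
It fails at once if the knob is spun on instead of being wound a click at a time (over 4 rad/s) (velocity of joint knob above 4 rad/s).
It fails at once if another thing on the bench is displaced by more than 30 mm (distance of any of multimeter, spare_cell, spatula, screwdriver, coin_tray, bottle from where it was at the start of the episode above 0.03 m).
It also fails if it takes over 72 s, if anything falls off the work surface, if the arm or the gripper's body presses on something with over 40 N, if the wrist force passes 120 N, or if a joint passes its speed limit or range.

## Working session

There is one attempt and no reset: what is moved stays moved. The work goes in short steps, Python scripts to look and compute and a tool call to move; the robot and the scene stay as the last step left them, time stands still between calls to the robot, and variables do not carry over. Pictures are saved under pics/ and viewed, at most 10 in all, crops included, and the job is handed in when it is done.

Besides the shell and the picture viewer there is one more tool, called by a JSON object that holds its "name" and its "arguments". move_arm: Moves the arm, as the interface text tells. Its arguments: {"type":"object","properties":{"deltas":{"type":"array","items":{"type":"object","properties":{"turn":{"type":"array","items":{"type":"number"}},"translation":{"type":"array","items":{"type":"number"}},"fingers":{"type":"number"}}}},"newtons":{"type":"number"}},"required":["deltas"]}

```bash
mkdir -p pics
cat > h.py <<'E'
import numpy as np, cv2
from workcell import env
def ray(cam,px):
    p=env.camera_params(cam); f=200/np.tan(np.radians(p['fov_y'])/2)
    u=(px[0]-p['cx']);v=(px[1]-p['cy'])
    if cam=='wrist':
        r=np.hypot(u,v);th=r/f;d=np.array([u/r*np.sin(th),-v/r*np.sin(th),-np.cos(th)])
    else: d=np.array([u/f,-v/f,-1.])
    E=np.array(p['extrinsics']);return E[:3,3],E[:3,:3]@d
def atz(cam,px,z):
    o,d=ray(cam,px);return o+d*(z-o[2])/d[2]
def proj(cam,P):
    p=env.camera_params(cam); f=200/np.tan(np.radians(p['fov_y'])/2);E=np.array(p['extrinsics'])
    c=E[:3,:3].T@(np.array(P)-E[:3,3]);x,y,z=c[0],-c[1],-c[2]
    if cam=='wrist':
        r=np.hypot(x,y);th=np.arctan2(r,z);return p['cx']+f*th*x/r,p['cy']+f*th*y/r
    return p['cx']+f*x/z,p['cy']+f*y/z
def save(cam,name):
    im=env.grab_frame(cam);cv2.imwrite(f'pics/{name}.png',im[:,:,::-1]);return im
E
python3 - <<'E'
from h import *
for c in ['scene','top']:
    save(c,c+'0'); p=env.camera_params(c); print(c,p['fov_y'],np.round(p['extrinsics'],3).tolist())
    for n,z in [('clamp',0),('knob_grip',.161),('pawl_pin',.154),('bottle',0),('multimeter',0),('coin_tray',0)]:
        for r in env.landmark_of(c,n)[:1]: print(n,np.round(r['pixel'],1),round(r['score'],2),atz(c,r['pixel'],z).round(4))
s=env.sense();print(s)
a=cv2.imread('pics/scene0.png');b=cv2.imread('pics/top0.png')
E
```

```text
scene 42.733310512225046 [[0.637, -0.563, 0.526, 1.206], [0.771, 0.479, -0.421, -0.503], [-0.015, 0.674, 0.739, 0.985], [0.0, 0.0, 0.0, 1.0]]
clamp [331.3 202.4] 0.91 [0.549  0.0765 0.    ]
knob_grip [326.2 159.6] 0.85 [0.5477 0.06   0.161 ]
pawl_pin [353.2 140.8] 0.71 [0.5344 0.1577 0.154 ]
bottle [445.5 197.4] 0.63 [0.7271 0.3128 0.    ]
multimeter [166.6 280.2] 0.62 [ 0.4856 -0.3644  0.    ]
coin_tray [373.2 136.6] 0.71 [ 0.4342  0.3367 -0.    ]
top 48.538145045588486 [[0.029, 0.987, -0.16, 0.386], [-1.0, 0.029, -0.004, -0.034], [0.001, 0.16, 0.987, 1.308], [0.0, 0.0, 0.0, 1.0]]
clamp [279.9 205.6] 0.77 [0.5578 0.0803 0.    ]
knob_grip [278.2 199.9] 0.76 [0.5515 0.0712 0.161 ]
pawl_pin [279.8 201.9] 0.47 [0.5473 0.0675 0.154 ]
bottle [210.3 149.1] 0.87 [0.7244 0.2988 0.    ]
multimeter [430.4 238.4] 0.65 [ 0.4736 -0.3659  0.    ]
coin_tray [191.  247.7] 0.65 [0.4259 0.3352 0.    ]
{'t': 0.7, 'joint_pos': array([-1.20717075,  0.53640271, -0.00436674,  1.5378496 ,  0.00260153,
        1.06734197, -0.07118355]), 'joint_velocities': array([-3.42143846e-05, -1.28760565e-03,  6.59968757e-04, -7.58719625e-04,
        2.09721091e-04,  1.64334984e-04, -1.40162980e-03]), 'joint_efforts': array([-5.98329716e-04, -5.83206296e+01,  1.04688864e+00, -2.59396273e+01,
        1.23251643e-02,  1.68168939e-03,  7.27883140e-07]), 'tool_pos': array([0.27088378, 0.59087272, 0.23130814]), 'ee_rot': array([[-9.09048870e-01,  4.16689513e-01,  4.55145587e-05],
       [ 4.16689513e-01,  9.09048871e-01, -1.28624108e-05],
       [-4.67345899e-05,  7.27287926e-06, -9.99999999e-01]]), 'ft_force': array([-1.0156161 ,  1.13277202, -0.38556691]), 'torque': array([ 0.01869637,  0.01649773, -0.01296905]), 'grip_force': 0.0, 'grip_width': 0.08541087877147176}
```

Run:
```python
import cv2
a=cv2.imread('pics/scene0.png');b=cv2.imread('pics/top0.png')
cv2.imwrite('pics/c1.png',cv2.resize(a[80:280,220:460],(720,600),interpolation=cv2.INTER_CUBIC))
cv2.imwrite('pics/c2.png',cv2.resize(b[110:290,160:400],(800,600),interpolation=cv2.INTER_CUBIC))
```

```text
(no output)
```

View pics/c1.png

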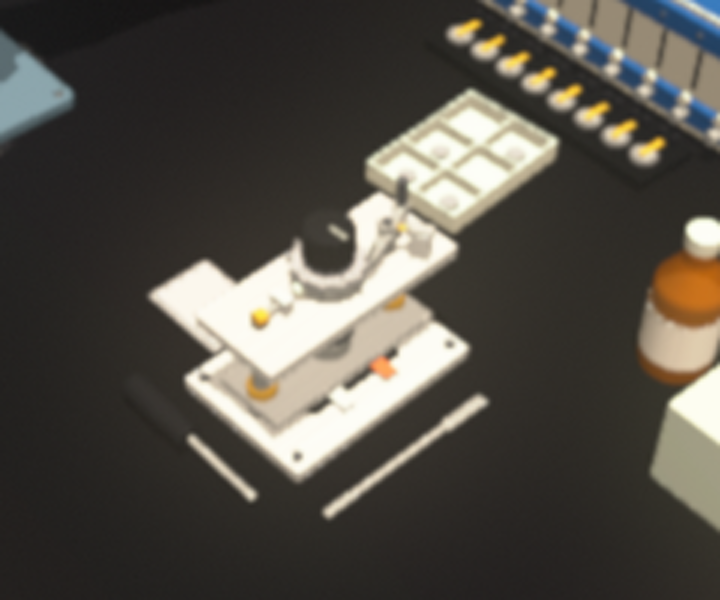

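View pics/c2.png

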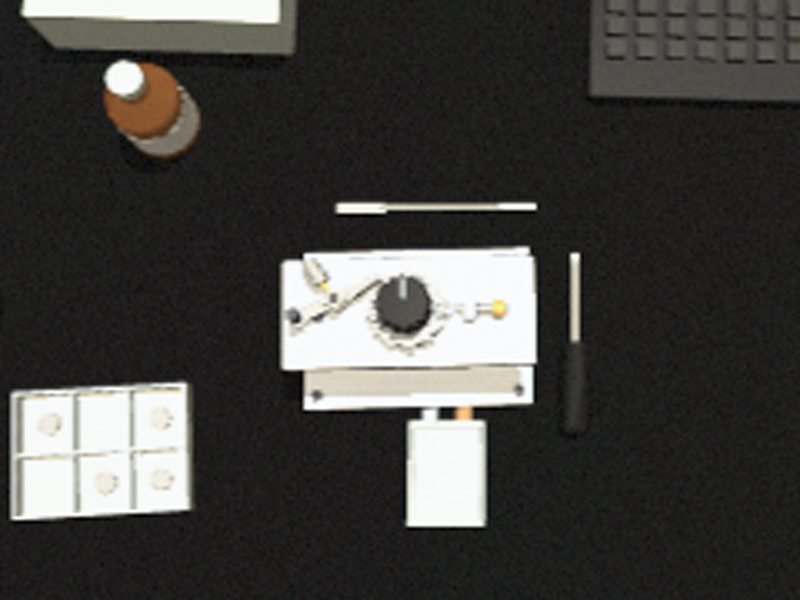

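The clamp is roughly aligned with the world axes. In the top crop the knob is at (403,305), the pin at (293,316) and the bridge's front edge at (282,370)–(536,368). In the scene crop the pin top is at (402,185).

Run:
```python
from h import *
t=lambda x,y:(160+x*.3,110+y*.3)
s=lambda x,y:(220+x/3,80+y/3)
print('knobtop',atz('top',t(403,305),.171),'scene',atz('scene',s(328,220),.171))
print('pin',atz('top',t(292,315),.162),'scene',atz('scene',s(402,183),.162))
for n,q in dict(bl=(282,370),br=(536,368),tl=(282,261),tr=(533,256)).items(): print(n,atz('top',t(*q),.114))
print('scene br corners',[atz('scene',s(*q),.114).round(4) for q in [(198,322),(270,375),(457,245)]])
p=env.camera_params('wrist');print(p['fov_y'],p['cx'],p['cy']);E=np.array(p['extrinsics']);S=env.sense()
print(S['ee_rot'].T@(E[:3,3]-S['tool_pos']),S['ee_rot'].T@E[:3,:3])
```

```text
knobtop [0.54608224 0.06316141 0.171     ] scene [0.54435603 0.07242183 0.171     ]
pin [0.53690984 0.15033339 0.162     ] scene [0.54263281 0.15235838 0.162     ]
bl [0.49811912 0.16372719 0.114     ]
br [ 0.50578277 -0.04178973  0.114     ]
tl [0.58758068 0.16868834 0.114     ]
tr [ 0.59778756 -0.03675612  0.114     ]
scene br corners [array([ 0.5206, -0.0406,  0.114 ]), array([ 0.5997, -0.0326,  0.114 ]), array([0.5891, 0.1733, 0.114 ])]
65.70646984690485 322.0043707593825 200.9722907817079
[ 0.07264862  0.0002955  -0.14343573] [[-8.87102526e-04  9.59745636e-01  2.80869234e-01]
 [ 9.99999576e-01  9.20793103e-04  1.20162253e-05]
 [-2.47089933e-04  2.80869125e-01 -9.59746046e-01]]
```

The manual's scale: shifts go in shares of 100 cm and turns go in shares of 2 rad. Converting my numbers, -42.4 cm / 100 = -0.424, -28.6 cm / 100 = -0.286, 16 degrees / 114.5916 = 0.1396.

{"name": "move_arm", "arguments": {"deltas": [{"turn": [0, 0, 0.1396], "translation": [-0.424, -0.286, 0], "fingers": 4}, {"turn": [0, 0, 0.1396], "translation": [-0.424, -0.286, 0], "fingers": 4}, {"turn": [0, 0, 0.1396], "translation": [-0.424, -0.286, 0], "fingers": 4}, {"turn": [0, 0, 0.1396], "translation": [-0.424, -0.286, 0], "fingers": 4}, {"turn": [0, 0, 0.1396], "translation": [-0.424, -0.286, 0], "fingers": 4}, {"turn": [0, 0, 0.1396], "translation": [-0.424, -0.286, 0], "fingers": 4}, {"turn": [0, 0, 0.1396], "translation": [-0.424, -0.286, 0], "fingers": 4}, {"turn": [0, 0, 0.1396], "translation": [-0.424, -0.286, 0], "fingers": 4}]}}

```text
t: 1.7
tool_pos: [0.5321, 0.1623, 0.2317]
ee_rot: [[-0.759, 0.651, 0.001], [0.651, 0.759, 0.001], [-0.0, 0.001, -1.0]]
ft_force: [0.5, 0.7, -0.2]
grip_width: 0.0403
grip_force: 0.0
```

Run:
```python
from h import *
for i in range(2): 
    for n,z in [('knob_grip',.161),('pawl_pin',.154),('clamp',0)]:
        S=env.sense()
        if i==0 and n=='knob_grip': im=save('wrist','w1')
        if i==1 and n=='knob_grip': im=save('wrist','w2')
        for r in env.landmark_of('wrist',n)[:2]: print(n,np.round(r['pixel'],1),round(r['score'],2),atz('wrist',r['pixel'],z).round(4))
print(S['t'],S['tool_pos'])
```

```text
pawl_pin [320.7 228.5] 0.96 [0.5429 0.1496 0.154 ]
clamp [269.7 230.6] 0.77 [0.5454 0.0598 0.    ]
pawl_pin [321.1 226.1] 0.68 [0.5389 0.1575 0.154 ]
clamp [276.1 230.8] 0.92 [0.5503 0.0696 0.    ]
2.05 [0.53046542 0.16573835 0.23126903]
```

View pics/w2.png

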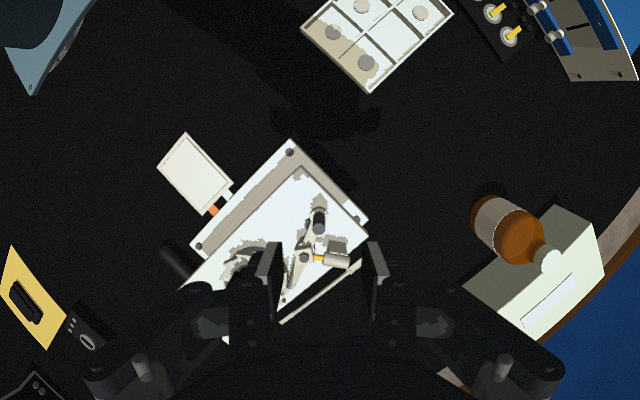

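The wrist view shows the pin's dark top at about (320,212), nearly midway between the fingers (270 to 375). The plunger cam is at (335,258).

Run:
```python
from h import *
S=env.sense();im=save('wrist','w3')
R=S['ee_rot'];T=S['tool_pos'];print(T)
cv2.imwrite('pics/w3c.png',cv2.resize(im[180:320,220:400,::-1],(720,560),interpolation=cv2.INTER_CUBIC))
for q in [(320,212),(320,214)]:
    P=atz('wrist',q,.162);print(P,R.T@(P-T)*100)
for r in env.landmark_of('wrist','pawl_pin')[:1]: P=atz('wrist',r['pixel'],.154);print(P,r)
P=np.array([.537,.1537,.162]);print(proj('wrist',P))
```

```text
[0.53044726 0.16578453 0.23125205]
[0.52791474 0.16587339 0.162     ] [ 0.1938399  -0.15938759  6.92529437]
[0.5290742  0.16487843 0.162     ] [ 0.04105649 -0.1598542   6.92519235]
[0.51262952 0.04090504 0.154     ] {'pixel': [200.9, 283.4], 'score': 0.71}
(np.float64(315.6705598922332), np.float64(230.69530855835237))
```

View pics/w3c.png

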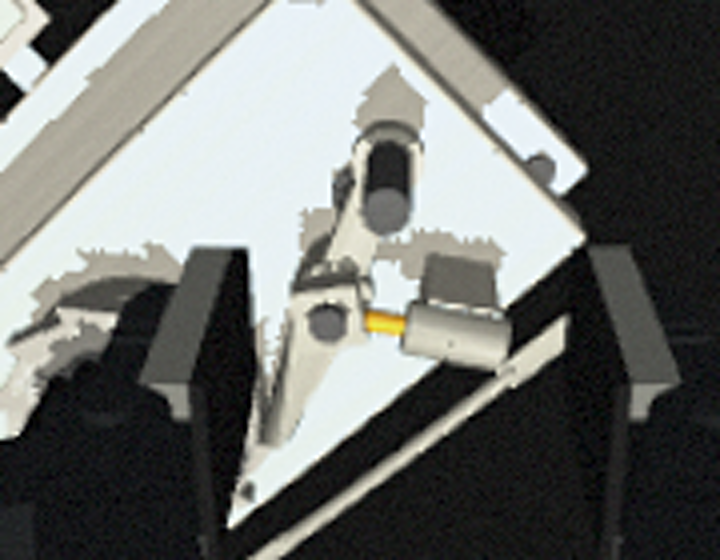

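The pin's top is the grey disc at crop (387,210), which is full-picture (316.8,232.5). That fits my prior for its position. The plunger block is below and to the right.

Run:
```python
from h import *
S=env.sense();R=S['ee_rot'];T=S['tool_pos'];print(T)
P=atz('wrist',(316.8,232.3),.162);print(P,R.T@(P-T)*100)
q=atz('wrist',(220+327/4,180+322/4),.146);print('pivot',q,atz('wrist',(220+327/4,180+322/4),.140),np.linalg.norm((P-q)[:2]))
```

```text
[0.53060226 0.16534507 0.2312817 ]
[0.5385106  0.15349651 0.162     ] [-1.37326599 -0.38840882  6.92763508]
pivot [0.55431215 0.12299939 0.146     ] [0.55638191 0.12065096 0.14      ] 0.034347681641878694
```

Scaled: 8.4 cm / 100 = 0.084, 7.5 cm / 100 = 0.075.

{"name": "move_arm", "arguments": {"deltas": [{"turn": [0, 0, 0], "translation": [-0.014, -0.004, 0.02], "fingers": 4}, {"turn": [0, 0, 0], "translation": [-0.014, -0.004, 0.04], "fingers": 4}, {"turn": [0, 0, 0], "translation": [-0.014, -0.004, 0.06], "fingers": 4}, {"turn": [0, 0, 0], "translation": [-0.014, -0.004, 0.075], "fingers": 4}, {"turn": [0, 0, 0], "translation": [-0.014, -0.004, 0.084], "fingers": 4}, {"turn": [0, 0, 0], "translation": [-0.014, -0.004, 0.084], "fingers": 4}]}}

```text
t: 2.95
tool_pos: [0.5389, 0.152, 0.1469]
ee_rot: [[-0.759, 0.651, -0.001], [0.651, 0.759, -0.0], [0.0, -0.001, -1.0]]
ft_force: [1.0, 0.0, -0.2]
grip_width: 0.0401
grip_force: 0.0
```

Scaled: -2.4 cm / 100 = -0.024, -2.2 cm / 100 = -0.022.

{"name": "move_arm", "arguments": {"deltas": [{"translation": [0, -0.006, 0], "turn": [0, 0, 0], "fingers": 4}, {"translation": [0, -0.011, 0], "turn": [0, 0, 0], "fingers": 4}, {"translation": [0, -0.014, 0], "turn": [0, 0, 0], "fingers": 4}, {"translation": [0, -0.016, 0], "turn": [0, 0, 0], "fingers": 4}, {"translation": [0, -0.018, 0], "turn": [0, 0, 0], "fingers": 4}, {"translation": [0, -0.02, 0], "turn": [0, 0, 0], "fingers": 4}, {"translation": [0, -0.022, 0], "turn": [0, 0, 0], "fingers": 4}, {"translation": [0, -0.024, 0], "turn": [0, 0, 0], "fingers": 4}]}}

```text
t: 3.95
tool_pos: [0.5233, 0.1335, 0.1473]
ee_rot: [[-0.759, 0.651, -0.0], [0.651, 0.759, -0.0], [0.0, -0.0, -1.0]]
ft_force: [0.7, 0.0, 0.7]
grip_width: 0.0396
grip_force: 0.2
```

Scaled: -0.8 cm / 100 = -0.008, -0.6 cm / 100 = -0.006.

{"name": "move_arm", "arguments": {"deltas": [{"translation": [0, -0.002, 0], "turn": [0, 0, 0], "fingers": 4}, {"translation": [0, -0.004, 0], "turn": [0, 0, 0], "fingers": 4}, {"translation": [0, -0.006, 0], "turn": [0, 0, 0], "fingers": 4}, {"translation": [0, -0.008, 0], "turn": [0, 0, 0], "fingers": 4}]}}

```text
t: 4.45
tool_pos: [0.518, 0.127, 0.1471]
ee_rot: [[-0.759, 0.651, -0.001], [0.651, 0.759, -0.001], [0.0, -0.001, -1.0]]
ft_force: [0.1, 0.0, -0.8]
grip_width: 0.04
grip_force: 0.0
```

Scaled: -8.4 cm / 100 = -0.084, -6.3 cm / 100 = -0.063.

{"name": "move_arm", "arguments": {"deltas": [{"translation": [0, 0, -0.02], "turn": [0, 0, 0], "fingers": 4}, {"translation": [0, 0, -0.05], "turn": [0, 0, 0], "fingers": 4}, {"translation": [-0.01, -0.005, -0.084], "turn": [0, 0, 0], "fingers": 4}, {"translation": [-0.063, -0.0275, -0.084], "turn": [0, 0, 0], "fingers": 6}, {"translation": [-0.063, -0.0275, -0.084], "turn": [0, 0, 0], "fingers": 6.5}, {"translation": [-0.063, -0.0275, -0.084], "turn": [0, 0, 0], "fingers": 6.5}, {"translation": [-0.063, -0.0275, -0.084], "turn": [0, 0, 0], "fingers": 6.5}]}}

```text
t: 5.32
tool_pos: [0.5476, 0.0668, 0.2309]
ee_rot: [[-0.76, 0.65, -0.001], [0.65, 0.76, 0.0], [0.001, -0.0, -1.0]]
ft_force: [0.2, 0.9, 0.8]
grip_width: 0.0651
grip_force: 0.0
```

Run:
```python
from h import *
S=env.sense();im=save('wrist','w4');print(S['tool_pos'],S['joint_pos'],S['torque'])
cv2.imwrite('pics/w4c.png',cv2.resize(im[170:350,200:440,::-1],(800,600),interpolation=cv2.INTER_CUBIC))
for r in env.landmark_of('wrist','knob_grip')[:1]: print(r,atz('wrist',r['pixel'],.161))
for r in env.landmark_of('wrist','pawl_pin')[:1]: print(r,atz('wrist',r['pixel'],.154))
```

```text
[0.54760054 0.06682889 0.23090347] [-0.38770484  0.3735473   0.23548061  1.81342843 -0.10422771  0.96754603
  0.75490548] [ 0.03023156 -0.03000716  0.03871675]
{'pixel': [321.9, 213.0], 'score': 0.63} [0.54687512 0.06732338 0.161     ]
{'pixel': [372.2, 128.3], 'score': 0.63} [0.52399149 0.13406481 0.154     ]
```

View pics/w4c.png

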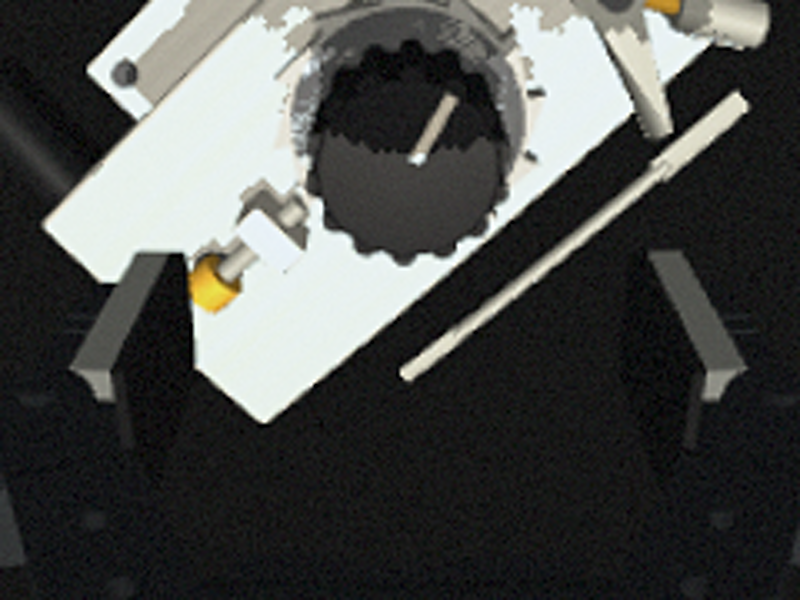

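The pawl is out, with its pin at world (.524,.134), and its nose is off the wheel. The knob top is centred at crop (413,157), and its pointer runs to (455,95).

Run:
```python
from h import *
S=env.sense();R=S['ee_rot'];T=S['tool_pos']
for q in [(323.9,217.1),(323.9,216.2)]:
    P=atz('wrist',q,.171);print(P,R.T@(P-T)*100)
a=atz('wrist',(200+416*.3,170+158*.3),.171);b=atz('wrist',(200+455*.3,170+95*.3),.171);d=b-a;print(np.degrees(np.arctan2(d[1],d[0])),np.linalg.norm(d))
```

```text
[0.54766032 0.06842364 0.171     ] [0.14060198 0.12721587 6.01504713]
[0.54715579 0.06885427 0.171     ] [0.20693375 0.12714833 6.01507373]
109.19706113967828 0.0158295864245835
```

Scaled: 4 cm / 100 = 0.04, 0.05 cm / 100 = 0.0005, 80 degrees / 114.5916 = 0.6981.

{"name": "move_arm", "arguments": {"deltas": [{"translation": [0, 0, 0.01], "turn": [0, 0, 0.0873], "fingers": 6.5}, {"translation": [0.0005, 0.0005, 0.02], "turn": [0, 0, 0.1745], "fingers": 6.5}, {"translation": [0.0005, 0.0005, 0.025], "turn": [0, 0, 0.2618], "fingers": 6.5}, {"translation": [0.0005, 0.0005, 0.03], "turn": [0, 0, 0.3491], "fingers": 6.5}, {"translation": [0.0005, 0.0005, 0.035], "turn": [0, 0, 0.4363], "fingers": 6.5}, {"translation": [0.0005, 0.0005, 0.04], "turn": [0, 0, 0.5236], "fingers": 6.5}, {"translation": [0.0005, 0.0005, 0.04], "turn": [0, 0, 0.6109], "fingers": 6.5}, {"translation": [0.0005, 0.0005, 0.04], "turn": [0, 0, 0.6981], "fingers": 6.5}]}}

```text
t: 6.48
tool_pos: [0.548, 0.0669, 0.1912]
ee_rot: [[0.514, 0.858, -0.0], [0.858, -0.514, 0.0], [-0.0, -0.0, -1.0]]
ft_force: [-0.2, 0.4, -0.5]
grip_width: 0.0648
grip_force: 0.0
```

Scaled: 4.8 cm / 100 = 0.048, 4 cm / 100 = 0.04, 20 degrees / 114.5916 = 0.1745.

{"name": "move_arm", "arguments": {"deltas": [{"translation": [0, 0, 0.01], "turn": [0, 0, 0.0873], "fingers": 6.5}, {"translation": [0, 0, 0.02], "turn": [0, 0, 0.1745], "fingers": 6.5}, {"translation": [0, 0, 0.03], "turn": [0, 0, 0.1745], "fingers": 6.5}, {"translation": [0, 0, 0.04], "turn": [0, 0, 0.1745], "fingers": 6.5}, {"translation": [0, 0, 0.048], "turn": [0, 0, 0.1745], "fingers": 6.5}, {"translation": [0, 0, 0.048], "turn": [0, 0, 0.1745], "fingers": 6.5}]}}

```text
t: 7.22
tool_pos: [0.5478, 0.0662, 0.1427]
ee_rot: [[0.773, 0.635, -0.001], [0.635, -0.773, -0.0], [-0.001, -0.001, -1.0]]
ft_force: [-0.3, 0.3, 0.2]
grip_width: 0.065
grip_force: 0.0
```

Run:
```python
from h import *
S=env.sense();print(S['t'],S['tool_pos'],S['joint_pos'],S['torque'],S['ft_force'])
```

```text
7.225 [0.54778191 0.06621187 0.14268935] [-0.63972408  0.54897724  0.58312679  1.8983557  -0.40596726  0.81471491
 -0.7228529 ] [ 0.07543816 -0.023992   -0.01825872] [-0.33381356  0.28353702  0.24299552]
```

{"name": "move_arm", "arguments": {"deltas": [{"translation": [0, 0, 0], "turn": [0, 0, 0], "fingers": 4.6}, {"translation": [0, 0, 0], "turn": [0, 0, 0], "fingers": 4.2}, {"translation": [0, 0, 0], "turn": [0, 0, 0], "fingers": 4.0}, {"translation": [0, 0, 0], "turn": [0, 0, 0], "fingers": 4.0}], "newtons": 45}}

```text
t: 7.72
tool_pos: [0.5497, 0.0652, 0.1443]
ee_rot: [[0.773, 0.634, 0.003], [0.634, -0.773, -0.001], [0.002, 0.003, -1.0]]
ft_force: [3.3, -4.7, 4.1]
grip_width: 0.043
grip_force: 45.2
```

```bash
cat > tq.py <<'E'
from h import *
R=[]
for i in range(4):
    S=env.sense();R.append(np.r_[S['torque'],S['ft_force']]);env.grab_frame('wrist')
S=env.sense();R.append(np.r_[S['torque'],S['ft_force']])
R=np.array(R);print('t',round(S['t'],2),'tz',R[:,2].round(3),'mean',R.mean(0).round(3),'pos',S['tool_pos'].round(4),'yaw',np.degrees(np.arctan2(S['ee_rot'][1,1],S['ee_rot'][0,1])).round(2),'j7',S['joint_pos'][6].round(2),'w',round(S['grip_width'],4),S['grip_force'])
E
python3 tq.py
```

```text
t 7.92 tz [0.15  0.127 0.162 0.174 0.195] mean [-0.963 -0.605  0.161  2.817 -4.462  4.265] pos [0.5497 0.0652 0.1443] yaw -50.65 j7 -0.72 w 0.0429 45.170515179634094
```

Scaled: 0.25 cm / 100 = 0.0025, -0.15 cm / 100 = -0.0015, -30 degrees / 114.5916 = -0.2618.

{"name": "move_arm", "arguments": {"deltas": [{"translation": [0, 0.0025, -0.0015], "turn": [0, 0, 0], "fingers": 4.0}, {"translation": [0, 0.0025, -0.0015], "turn": [0, 0, -0.0698], "fingers": 4.0}, {"translation": [0, 0.0025, -0.0015], "turn": [0, 0, -0.1396], "fingers": 4.0}, {"translation": [0, 0.0025, -0.0015], "turn": [0, 0, -0.2094], "fingers": 4.0}, {"translation": [0, 0.0025, -0.0015], "turn": [0, 0, -0.2618], "fingers": 4.0}]}}

```text
t: 8.55
tool_pos: [0.5496, 0.0652, 0.1444]
ee_rot: [[0.348, 0.937, -0.0], [0.937, -0.348, 0.001], [0.001, -0.001, -1.0]]
ft_force: [2.5, -0.1, -5.0]
grip_width: 0.0427
grip_force: 47.8
```

```bash
python3 tq.py
```

```text
t 8.75 tz [-0.162  0.025  0.157  0.19   0.216] mean [ 0.    -1.01   0.085  3.192  0.721 -6.397] pos [0.5497 0.0651 0.1444] yaw -20.7 j7 -0.29 w 0.0423 47.60844647884369
```

Scaled: 0.12 cm / 100 = 0.0012, 0.1 cm / 100 = 0.001, -30 degrees / 114.5916 = -0.2618.

{"name": "move_arm", "arguments": {"deltas": [{"translation": [0, 0.001, 0.0012], "turn": [0, 0, -0.0436], "fingers": 4.0}, {"translation": [0, 0.001, 0.0012], "turn": [0, 0, -0.0873], "fingers": 4.0}, {"translation": [0, 0.001, 0.0012], "turn": [0, 0, -0.1309], "fingers": 4.0}, {"translation": [0, 0.001, 0.0012], "turn": [0, 0, -0.1745], "fingers": 4.0}, {"translation": [0, 0.001, 0.0012], "turn": [0, 0, -0.2182], "fingers": 4.0}, {"translation": [0, 0.001, 0.0012], "turn": [0, 0, -0.2618], "fingers": 4.0}]}}

```text
t: 9.5
tool_pos: [0.5496, 0.0652, 0.1442]
ee_rot: [[-0.164, 0.987, -0.002], [0.987, 0.164, 0.002], [0.002, -0.002, -1.0]]
ft_force: [-3.4, 2.1, 6.3]
grip_width: 0.0425
grip_force: 48.9
```

```bash
cat > s.py <<'E'
from h import *
S=env.sense();print('t',round(S['t'],2),'tq',S['torque'].round(3),'f',S['ft_force'].round(1),'pos',S['tool_pos'].round(4),'yaw',np.degrees(np.arctan2(S['ee_rot'][1,1],S['ee_rot'][0,1])).round(2),'j',S['joint_pos'].round(2),'je7',S['joint_efforts'].round(3),'jv7',S['joint_velocities'][6].round(3),'w',round(S['grip_width'],4))
E
python3 s.py
```

```text
t 9.5 tq [ 0.494  0.401 -0.196] f [-3.4  2.1  6.3] pos [0.5496 0.0652 0.1442] yaw 9.42 j [-0.44  0.5   0.31  1.88 -0.21  0.79  0.15] je7 [  0.35  -45.618   6.574 -20.319   0.497  -0.799  -0.591] jv7 0.584 w 0.0425
```

Scaled: -30 degrees / 114.5916 = -0.2618.

{"name": "move_arm", "arguments": {"deltas": [{"translation": [0, 0, 0], "turn": [0, 0, -0.0436], "fingers": 4.0}, {"translation": [0, 0, 0], "turn": [0, 0, -0.0873], "fingers": 4.0}, {"translation": [0, 0, 0], "turn": [0, 0, -0.1309], "fingers": 4.0}, {"translation": [0, 0, 0], "turn": [0, 0, -0.1745], "fingers": 4.0}, {"translation": [0, 0, 0], "turn": [0, 0, -0.2182], "fingers": 4.0}, {"translation": [0, 0, 0], "turn": [0, 0, -0.2618], "fingers": 4.0}]}}

```text
t: 10.25
tool_pos: [0.5496, 0.0652, 0.1442]
ee_rot: [[-0.635, 0.773, -0.003], [0.773, 0.635, 0.001], [0.003, -0.001, -1.0]]
ft_force: [-4.6, 2.4, 7.0]
grip_width: 0.0427
grip_force: 48.9
```

```bash
python3 s.py
```

```text
t 10.25 tq [ 0.576  0.5   -0.191] f [-4.6  2.4  7. ] pos [0.5496 0.0652 0.1442] yaw 39.42 j [-0.34  0.49  0.18  1.88 -0.12  0.79  0.6 ] je7 [  0.315 -46.474   5.022 -20.549   0.646  -0.859  -0.599] jv7 0.589 w 0.0427
```

Scaled: -30 degrees / 114.5916 = -0.2618.

{"name": "move_arm", "arguments": {"deltas": [{"translation": [0, 0, 0], "turn": [0, 0, -0.0436], "fingers": 4.0}, {"translation": [0, 0, 0], "turn": [0, 0, -0.0873], "fingers": 4.0}, {"translation": [0, 0, 0], "turn": [0, 0, -0.1309], "fingers": 4.0}, {"translation": [0, 0, 0], "turn": [0, 0, -0.1745], "fingers": 4.0}, {"translation": [0, 0, 0], "turn": [0, 0, -0.2182], "fingers": 4.0}, {"translation": [0, 0, 0], "turn": [0, 0, -0.2618], "fingers": 4.0}]}}

```text
t: 11.0
tool_pos: [0.5495, 0.0652, 0.1443]
ee_rot: [[-0.936, 0.352, -0.003], [0.352, 0.936, 0.001], [0.003, 0.0, -1.0]]
ft_force: [-4.1, 1.7, 6.2]
grip_width: 0.0425
grip_force: 49.0
```

```bash
python3 s.py
```

```text
t 11.0 tq [ 0.691  0.649 -0.17 ] f [-4.1  1.7  6.2] pos [0.5495 0.0652 0.1443] yaw 69.42 j [-0.24  0.49  0.05  1.87 -0.04  0.79  1.05] je7 [  0.333 -47.184   3.482 -20.693   0.708  -0.916  -0.604] jv7 0.594 w 0.0425
```

Scaled: -30 degrees / 114.5916 = -0.2618.

{"name": "move_arm", "arguments": {"deltas": [{"translation": [0, 0, 0], "turn": [0, 0, -0.0436], "fingers": 4.0}, {"translation": [0, 0, 0], "turn": [0, 0, -0.0873], "fingers": 4.0}, {"translation": [0, 0, 0], "turn": [0, 0, -0.1309], "fingers": 4.0}, {"translation": [0, 0, 0], "turn": [0, 0, -0.1745], "fingers": 4.0}, {"translation": [0, 0, 0], "turn": [0, 0, -0.2182], "fingers": 4.0}, {"translation": [0, 0, 0], "turn": [0, 0, -0.2618], "fingers": 4.0}]}}

```text
t: 11.75
tool_pos: [0.5495, 0.0651, 0.1442]
ee_rot: [[-0.987, -0.164, -0.003], [-0.164, 0.987, 0.001], [0.003, 0.001, -1.0]]
ft_force: [-3.4, 3.0, 7.0]
grip_width: 0.0426
grip_force: 49.0
```

```bash
python3 s.py
```

```text
t 11.75 tq [ 0.533  0.724 -0.206] f [-3.4  3.   7. ] pos [0.5495 0.0651 0.1442] yaw 99.42 j [-0.14  0.49 -0.07  1.86  0.05  0.79  1.5 ] je7 [  0.38  -47.684   1.929 -20.778   0.711  -0.921  -0.608] jv7 0.597 w 0.0426
```

Scaled: -9 cm / 100 = -0.09, -5 cm / 100 = -0.05, -30 degrees / 114.5916 = -0.2618.

{"name": "move_arm", "arguments": {"deltas": [{"translation": [0, 0, 0], "turn": [0, 0, -0.2618], "fingers": 6.0}, {"translation": [0, 0, 0], "turn": [0, 0, -0.2618], "fingers": 6.5}, {"translation": [0, 0, -0.02], "turn": [0, 0, -0.2618], "fingers": 6.5}, {"translation": [0, 0, -0.05], "turn": [0, 0, -0.2182], "fingers": 5}, {"translation": [0, 0, -0.09], "turn": [0, 0, -0.1309], "fingers": 4}, {"translation": [0, 0, -0.09], "turn": [0, 0, -0.0436], "fingers": 4}, {"translation": [0, 0, -0.09], "turn": [0, 0, 0.0436], "fingers": 4}, {"translation": [0, 0, -0.09], "turn": [0, 0, 0.0873], "fingers": 4}]}}

```text
t: 12.75
tool_pos: [0.5498, 0.064, 0.2337]
ee_rot: [[-1.0, 0.017, -0.002], [0.017, 1.0, -0.0], [0.002, -0.0, -1.0]]
ft_force: [0.1, -0.9, -0.5]
grip_width: 0.04
grip_force: 0.0
```

```bash
python3 s.py
```

```text
t 12.75 tq [ 0.039 -0.001 -0.023] f [ 0.1 -0.9 -0.5] pos [0.5498 0.064  0.2337] yaw 89.03 j [-0.14  0.37 -0.07  1.79  0.03  0.98  1.33] je7 [ 6.1500e-01 -4.7896e+01 -1.6900e-01 -2.4664e+01  6.5000e-02  1.5000e-02
  5.1000e-01] jv7 -0.614 w 0.04
```

Scaled: 7.05 cm / 100 = 0.0705, 2.9 cm / 100 = 0.029, 28 degrees / 114.5916 = 0.2443.

{"name": "move_arm", "arguments": {"deltas": [{"translation": [0.029, 0.0705, 0], "turn": [0, 0, 0.0873], "fingers": 4}, {"translation": [0.029, 0.0705, 0], "turn": [0, 0, 0.1745], "fingers": 4}, {"translation": [0.029, 0.0705, 0], "turn": [0, 0, 0.2443], "fingers": 4}, {"translation": [0.029, 0.0705, 0], "turn": [0, 0, 0.2443], "fingers": 4}, {"translation": [0.029, 0.0705, 0], "turn": [0, 0, 0.2443], "fingers": 4}]}}

```text
t: 13.38
tool_pos: [0.5223, 0.1345, 0.2336]
ee_rot: [[-0.878, 0.478, -0.001], [0.478, 0.878, -0.0], [0.0, -0.001, -1.0]]
ft_force: [0.4, -0.3, -0.1]
grip_width: 0.0401
grip_force: 0.0
```

Run:
```python
from h import *
S=env.sense();im=save('wrist','w5');print(S['tool_pos'],S['joint_pos'].round(2))
x0,y0=220,160
c=cv2.resize(im[160:320,220:420,::-1],(750,600),interpolation=cv2.INTER_CUBIC)
pr=proj('wrist',(.5214,.133,.162));print(pr);cv2.circle(c,(int((pr[0]-220)*3.75),int((pr[1]-160)*3.75)),4,(0,0,255),-1)
cv2.imwrite('pics/w5c.png',c)
```

```text
[0.52225274 0.13450903 0.23357963] [-0.33  0.35 -0.    1.83  0.    0.97  0.74]
(np.float64(319.3813658264256), np.float64(213.55358164215198))
```

View pics/w5c.png

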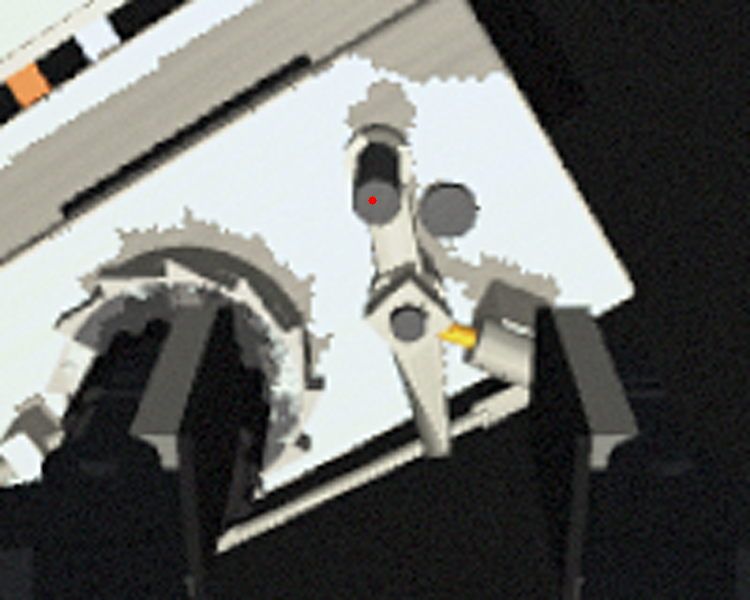

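The pin sits at the predicted spot, crop (372,200), centred between the fingers, and the pawl is clear of the wheel.

Scaled: 8.6 cm / 100 = 0.086, 8.2 cm / 100 = 0.082.

{"name": "move_arm", "arguments": {"deltas": [{"translation": [0, -0.001, 0.03], "turn": [0, 0, 0], "fingers": 4}, {"translation": [0, -0.001, 0.06], "turn": [0, 0, 0], "fingers": 4}, {"translation": [0, -0.001, 0.082], "turn": [0, 0, 0], "fingers": 4}, {"translation": [0, -0.001, 0.086], "turn": [0, 0, 0], "fingers": 4}, {"translation": [0, 0.005, 0.086], "turn": [0, 0, 0], "fingers": 4}, {"translation": [0, 0.01, 0.086], "turn": [0, 0, 0], "fingers": 4}, {"translation": [0, 0.013, 0.086], "turn": [0, 0, 0], "fingers": 4}, {"translation": [0, 0.015, 0.086], "turn": [0, 0, 0], "fingers": 4}]}}

```text
t: 14.42
tool_pos: [0.5297, 0.1479, 0.1479]
ee_rot: [[-0.878, 0.479, -0.0], [0.479, 0.878, -0.0], [-0.0, -0.0, -1.0]]
ft_force: [-2.3, -1.7, 0.9]
grip_width: 0.04
grip_force: 1.0
```

Scaled: 1.6 cm / 100 = 0.016, 1.4 cm / 100 = 0.014.

{"name": "move_arm", "arguments": {"deltas": [{"translation": [0, 0.002, 0], "turn": [0, 0, 0], "fingers": 4}, {"translation": [0, 0.004, 0], "turn": [0, 0, 0], "fingers": 4}, {"translation": [-0.001, 0.006, 0], "turn": [0, 0, 0], "fingers": 4}, {"translation": [-0.001, 0.008, 0], "turn": [0, 0, 0], "fingers": 4}, {"translation": [-0.002, 0.01, 0], "turn": [0, 0, 0], "fingers": 4}, {"translation": [-0.002, 0.012, 0], "turn": [0, 0, 0], "fingers": 4}, {"translation": [-0.003, 0.014, 0], "turn": [0, 0, 0], "fingers": 4}, {"translation": [-0.003, 0.016, 0], "turn": [0, 0, 0], "fingers": 4}]}}

```text
t: 15.42
tool_pos: [0.5404, 0.1609, 0.1477]
ee_rot: [[-0.878, 0.479, 0.001], [0.479, 0.878, 0.0], [-0.0, 0.001, -1.0]]
ft_force: [-0.6, -0.0, 0.9]
grip_width: 0.0397
grip_force: 0.0
```

Scaled: 0.4 cm / 100 = 0.004, 0.2 cm / 100 = 0.002.

{"name": "move_arm", "arguments": {"deltas": [{"translation": [0, 0.002, 0], "turn": [0, 0, 0], "fingers": 4}, {"translation": [0, 0.004, 0], "turn": [0, 0, 0], "fingers": 4}, {"translation": [0, 0.004, 0], "turn": [0, 0, 0], "fingers": 4}]}}

```text
t: 15.8
tool_pos: [0.542, 0.1644, 0.1476]
ee_rot: [[-0.878, 0.479, 0.0], [0.479, 0.878, 0.0], [-0.0, 0.0, -1.0]]
ft_force: [0.1, -1.1, -0.1]
grip_width: 0.0402
grip_force: 0.0
```

Scaled: -8.5 cm / 100 = -0.085, -8.35 cm / 100 = -0.0835, 10 degrees / 114.5916 = 0.0873.

{"name": "move_arm", "arguments": {"deltas": [{"translation": [0, 0, -0.04], "turn": [0, 0, 0], "fingers": 4}, {"translation": [0, 0, -0.085], "turn": [0, 0, 0], "fingers": 4}, {"translation": [-0.027, -0.042, -0.085], "turn": [0, 0, 0.0436], "fingers": 5}, {"translation": [-0.0542, -0.0835, -0.085], "turn": [0, 0, 0.0873], "fingers": 5.8}, {"translation": [-0.0542, -0.0835, -0.085], "turn": [0, 0, 0.0873], "fingers": 5.8}, {"translation": [-0.0542, -0.0835, -0.085], "turn": [0, 0, 0.0873], "fingers": 5.8}]}}

```text
t: 16.55
tool_pos: [0.5493, 0.0655, 0.2326]
ee_rot: [[-0.782, 0.624, -0.0], [0.624, 0.782, 0.001], [0.0, 0.0, -1.0]]
ft_force: [-0.5, -0.2, 0.9]
grip_width: 0.0577
grip_force: 0.0
```

Run:
```python
from h import *
S=env.sense();im=save('wrist','w6');print(S['tool_pos'],S['joint_pos'].round(2))
cv2.imwrite('pics/w6c.png',cv2.resize(im[90:290,200:440,::-1],(720,600),interpolation=cv2.INTER_CUBIC))
print(proj('wrist',(.5496,.0652,.171)),proj('wrist',(.5385,.1535,.162)))
```

```text
[0.54934873 0.0654544  0.23257523] [-0.25  0.37  0.06  1.8  -0.03  0.97  0.72]
(np.float64(321.08154789039656), np.float64(219.51204366245557)) (np.float64(409.3372075434626), np.float64(128.96713633629415))
```

View pics/w6c.png

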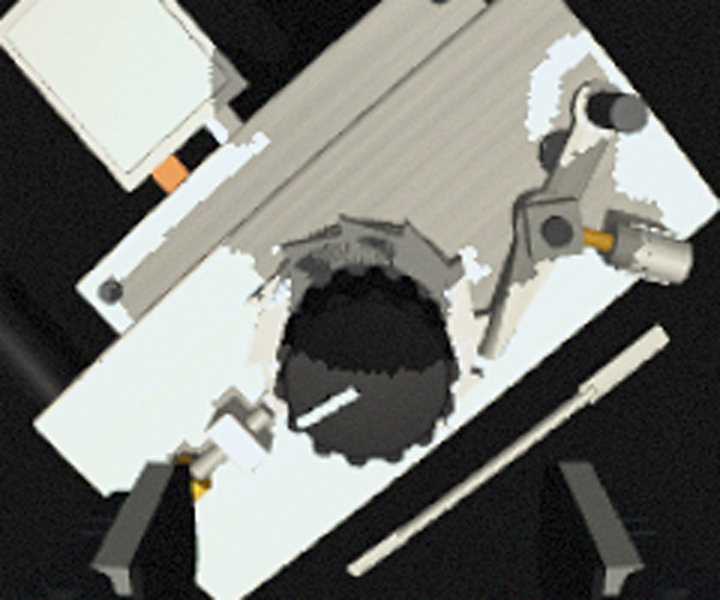

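The pawl is back in: the pin is at crop (625,110), as predicted, and the nose is at the wheel. The pointer now sits about 150° back from where it was. Next I grip the knob.

Scaled: 8.9 cm / 100 = 0.089, 8.3 cm / 100 = 0.083.

{"name": "move_arm", "arguments": {"deltas": [{"translation": [0, 0, 0.03], "turn": [0, 0, 0], "fingers": 5.8}, {"translation": [0, 0, 0.06], "turn": [0, 0, 0], "fingers": 5.8}, {"translation": [0, 0, 0.083], "turn": [0, 0, 0], "fingers": 5.8}, {"translation": [0, 0, 0.089], "turn": [0, 0, 0], "fingers": 5.8}, {"translation": [0, 0, 0.089], "turn": [0, 0, 0], "fingers": 4.2}, {"translation": [0, 0, 0.089], "turn": [0, 0, 0], "fingers": 4.0}, {"translation": [0, 0, 0.089], "turn": [0, 0, 0], "fingers": 4.0}], "newtons": 45}}

```text
t: 17.48
tool_pos: [0.5491, 0.0655, 0.1438]
ee_rot: [[-0.782, 0.624, -0.001], [0.624, 0.782, 0.001], [0.001, 0.0, -1.0]]
ft_force: [-2.3, 2.7, -2.6]
grip_width: 0.0428
grip_force: 47.0
```

```bash
python3 s.py
```

```text
t 17.48 tq [0.292 0.578 0.02 ] f [-2.3  2.7 -2.6] pos [0.5491 0.0655 0.1438] yaw 51.41 j [-0.24  0.49  0.05  1.87 -0.04  0.79  0.73] je7 [ 1.1850e+00 -5.2442e+01  3.0530e+00 -2.3085e+01  4.3600e-01 -6.5900e-01
 -3.6000e-02] jv7 -0.001 w 0.0428
```

Scaled: 30 degrees / 114.5916 = 0.2618.

{"name": "move_arm", "arguments": {"deltas": [{"translation": [0, 0, 0], "turn": [0, 0, 0.0436], "fingers": 4.0}, {"translation": [0, 0, 0], "turn": [0, 0, 0.0873], "fingers": 4.0}, {"translation": [0, 0, 0], "turn": [0, 0, 0.1309], "fingers": 4.0}, {"translation": [0, 0, 0], "turn": [0, 0, 0.1745], "fingers": 4.0}, {"translation": [0, 0, 0], "turn": [0, 0, 0.2182], "fingers": 4.0}, {"translation": [0, 0, 0], "turn": [0, 0, 0.2618], "fingers": 4.0}]}}

```text
t: 18.23
tool_pos: [0.5494, 0.0657, 0.1439]
ee_rot: [[-0.363, 0.932, 0.0], [0.932, 0.363, 0.001], [0.001, 0.0, -1.0]]
ft_force: [-1.0, 2.5, -3.9]
grip_width: 0.0426
grip_force: 46.9
```

```bash
python3 s.py
```

```text
t 18.23 tq [0.38  0.3   0.145] f [-1.   2.5 -3.9] pos [0.5494 0.0657 0.1439] yaw 21.28 j [-0.34  0.49  0.18  1.88 -0.12  0.78  0.28] je7 [  2.25  -52.352   4.597 -22.554   0.52   -0.37    0.621] jv7 -0.589 w 0.0426
```

Scaled: 15 degrees / 114.5916 = 0.1309.

{"name": "move_arm", "arguments": {"deltas": [{"translation": [0, 0, 0], "turn": [0, 0, 0.0436], "fingers": 4.0}, {"translation": [0, 0, 0], "turn": [0, 0, 0.0873], "fingers": 4.0}, {"translation": [0, 0, 0], "turn": [0, 0, 0.1309], "fingers": 4.0}]}}

```text
t: 18.6
tool_pos: [0.5495, 0.0658, 0.1438]
ee_rot: [[-0.109, 0.994, 0.0], [0.994, 0.109, 0.001], [0.001, 0.0, -1.0]]
ft_force: [-0.6, 2.0, -4.8]
grip_width: 0.0427
grip_force: 46.8
```

```bash
python3 s.py
```

```text
t 18.6 tq [0.43  0.246 0.19 ] f [-0.6  2.  -4.8] pos [0.5495 0.0658 0.1438] yaw 6.28 j [-0.39  0.5   0.25  1.88 -0.17  0.79  0.06] je7 [  2.172 -52.219   5.463 -22.234   0.515  -0.209   0.62 ] jv7 -0.587 w 0.0427
```

Scaled: 15 degrees / 114.5916 = 0.1309.

{"name": "move_arm", "arguments": {"deltas": [{"translation": [0, 0, 0], "turn": [0, 0, 0.0436], "fingers": 4.0}, {"translation": [0, 0, 0], "turn": [0, 0, 0.0873], "fingers": 4.0}, {"translation": [0, 0, 0], "turn": [0, 0, 0.1309], "fingers": 4.0}]}}

```text
t: 18.98
tool_pos: [0.5498, 0.0658, 0.1439]
ee_rot: [[0.152, 0.988, 0.001], [0.988, -0.152, 0.001], [0.001, 0.001, -1.0]]
ft_force: [0.5, 1.5, -5.1]
grip_width: 0.0428
grip_force: 46.8
```

```bash
python3 s.py
```

```text
t 18.98 tq [0.424 0.072 0.123] f [ 0.5  1.5 -5.1] pos [0.5498 0.0658 0.1439] yaw -8.72 j [-0.44  0.5   0.31  1.88 -0.21  0.79 -0.17] je7 [ 2.0270e+00 -5.2027e+01  6.2990e+00 -2.1922e+01  5.0000e-01 -4.2000e-02
  6.1800e-01] jv7 -0.586 w 0.0428
```

Scaled: 15 degrees / 114.5916 = 0.1309.

{"name": "move_arm", "arguments": {"deltas": [{"translation": [0, 0, 0], "turn": [0, 0, 0.0436], "fingers": 4.0}, {"translation": [0, 0, 0], "turn": [0, 0, 0.0873], "fingers": 4.0}, {"translation": [0, 0, 0], "turn": [0, 0, 0.1309], "fingers": 4.0}]}}

```text
t: 19.35
tool_pos: [0.5499, 0.0658, 0.1439]
ee_rot: [[0.402, 0.916, 0.001], [0.916, -0.402, 0.001], [0.001, 0.001, -1.0]]
ft_force: [1.2, 0.9, -6.4]
grip_width: 0.0425
grip_force: 46.7
```

```bash
python3 s.py
```

```text
t 19.35 tq [ 0.378 -0.107  0.177] f [ 1.2  0.9 -6.4] pos [0.5499 0.0658 0.1439] yaw -23.72 j [-0.49  0.51  0.38  1.89 -0.26  0.79 -0.39] je7 [  1.819 -51.78    7.109 -21.62    0.466   0.125   0.61 ] jv7 -0.581 w 0.0425
```

Scaled: 15 degrees / 114.5916 = 0.1309.

{"name": "move_arm", "arguments": {"deltas": [{"translation": [0, 0, 0], "turn": [0, 0, 0.0436], "fingers": 4.0}, {"translation": [0, 0, 0], "turn": [0, 0, 0.0873], "fingers": 4.0}, {"translation": [0, 0, 0], "turn": [0, 0, 0.1309], "fingers": 4.0}]}}

```text
t: 19.73
tool_pos: [0.5501, 0.0657, 0.1439]
ee_rot: [[0.625, 0.78, 0.002], [0.78, -0.625, 0.001], [0.002, 0.001, -1.0]]
ft_force: [2.1, 0.9, -6.6]
grip_width: 0.0427
grip_force: 46.7
```

```bash
python3 s.py
```

```text
t 19.73 tq [ 0.362 -0.154  0.113] f [ 2.1  0.9 -6.6] pos [0.5501 0.0657 0.1439] yaw -38.71 j [-0.54  0.52  0.45  1.89 -0.31  0.8  -0.6 ] je7 [  1.566 -51.478   7.911 -21.339   0.42    0.284   0.61 ] jv7 -0.578 w 0.0427
```

Scaled: 15 degrees / 114.5916 = 0.1309.

{"name": "move_arm", "arguments": {"deltas": [{"translation": [0, 0, 0], "turn": [0, 0, 0.0436], "fingers": 4.0}, {"translation": [0, 0, 0], "turn": [0, 0, 0.0873], "fingers": 4.0}, {"translation": [0, 0, 0], "turn": [0, 0, 0.1309], "fingers": 4.0}]}}

```text
t: 20.1
tool_pos: [0.5503, 0.0655, 0.1439]
ee_rot: [[0.806, 0.592, 0.002], [0.592, -0.806, 0.001], [0.002, 0.001, -1.0]]
ft_force: [2.6, 1.1, -7.4]
grip_width: 0.0425
grip_force: 46.6
```

```bash
python3 s.py
```

```text
t 20.1 tq [ 0.349 -0.302  0.196] f [ 2.6  1.1 -7.4] pos [0.5503 0.0655 0.1439] yaw -53.72 j [-0.59  0.53  0.51  1.89 -0.35  0.81 -0.82] je7 [  1.276 -51.122   8.712 -21.08    0.345   0.426   0.603] jv7 -0.575 w 0.0425
```

Scaled: 0.1 cm / 100 = 0.001, 15 degrees / 114.5916 = 0.1309.

{"name": "move_arm", "arguments": {"deltas": [{"translation": [0, 0, 0.001], "turn": [0, 0, 0.0436], "fingers": 4.0}, {"translation": [0, 0, 0.001], "turn": [0, 0, 0.0873], "fingers": 4.0}, {"translation": [0, 0, 0.001], "turn": [0, 0, 0.1309], "fingers": 4.0}]}}

```text
t: 20.48
tool_pos: [0.5504, 0.0653, 0.1438]
ee_rot: [[0.932, 0.363, 0.002], [0.363, -0.932, 0.001], [0.002, -0.0, -1.0]]
ft_force: [-1.0, 1.1, 2.3]
grip_width: 0.0426
grip_force: 47.6
```

```bash
python3 s.py
```

```text
t 20.48 tq [0.059 0.36  0.233] f [-1.   1.1  2.3] pos [0.5504 0.0653 0.1438] yaw -68.72 j [-0.63  0.55  0.58  1.89 -0.41  0.82 -1.04] je7 [ 1.3150e+00 -4.6590e+01  8.7790e+00 -2.0108e+01  4.0000e-03 -5.9700e-01
  5.2300e-01] jv7 -0.569 w 0.0426
```

Scaled: 15 degrees / 114.5916 = 0.1309.

{"name": "move_arm", "arguments": {"deltas": [{"translation": [0, 0, 0], "turn": [0, 0, 0.0436], "fingers": 4.0}, {"translation": [0, 0, 0], "turn": [0, 0, 0.0873], "fingers": 4.0}, {"translation": [0, 0, 0], "turn": [0, 0, 0.1309], "fingers": 4.0}]}}

```text
t: 20.85
tool_pos: [0.5504, 0.0652, 0.1438]
ee_rot: [[0.994, 0.11, 0.002], [0.11, -0.994, 0.001], [0.002, -0.0, -1.0]]
ft_force: [-2.1, -0.1, 2.3]
grip_width: 0.0428
grip_force: 47.6
```

```bash
python3 s.py
```

```text
t 20.85 tq [-0.101  0.332  0.278] f [-2.1 -0.1  2.3] pos [0.5504 0.0652 0.1438] yaw -83.71 j [-0.68  0.57  0.65  1.9  -0.46  0.83 -1.25] je7 [  1.065 -46.24    9.537 -19.858  -0.167  -0.535   0.482] jv7 -0.569 w 0.0428
```

Scaled: 4 degrees / 114.5916 = 0.0349.

{"name": "move_arm", "arguments": {"deltas": [{"translation": [0, 0, 0], "turn": [0, 0, 0.0349], "fingers": 4.0}]}}

```text
t: 20.98
tool_pos: [0.5505, 0.0651, 0.1438]
ee_rot: [[0.999, 0.04, 0.002], [0.04, -0.999, 0.001], [0.002, -0.0, -1.0]]
ft_force: [-1.0, -0.0, 2.8]
grip_width: 0.0426
grip_force: 47.6
```

```bash
python3 s.py
```

```text
t 20.98 tq [-0.162  0.377  0.219] f [-1.  -0.   2.8] pos [0.5505 0.0651 0.1438] yaw -87.69 j [-0.69  0.57  0.67  1.9  -0.47  0.83 -1.31] je7 [  0.822 -45.975   9.859 -19.756  -0.24   -0.523   0.274] jv7 -0.448 w 0.0426
```

Scaled: 4 degrees / 114.5916 = 0.0349.

{"name": "move_arm", "arguments": {"deltas": [{"translation": [0, 0, 0], "turn": [0, 0, 0.0349], "fingers": 4.0}]}}

```text
t: 21.1
tool_pos: [0.5505, 0.0651, 0.1438]
ee_rot: [[1.0, -0.029, 0.002], [-0.029, -1.0, 0.001], [0.002, -0.001, -1.0]]
ft_force: [-1.1, -1.0, 3.6]
grip_width: 0.0427
grip_force: 47.6
```

```bash
python3 s.py
```

```text
t 21.1 tq [-0.189  0.377  0.262] f [-1.1 -1.   3.6] pos [0.5505 0.0651 0.1438] yaw -91.68 j [-0.71  0.58  0.68  1.9  -0.48  0.84 -1.37] je7 [  0.783 -45.914  10.055 -19.691  -0.272  -0.51    0.331] jv7 -0.452 w 0.0427
```

Scaled: 4 degrees / 114.5916 = 0.0349.

{"name": "move_arm", "arguments": {"deltas": [{"translation": [0, 0, 0], "turn": [0, 0, 0.0349], "fingers": 4.0}]}}

```text
t: 21.22
tool_pos: [0.5505, 0.065, 0.1438]
ee_rot: [[0.995, -0.099, 0.002], [-0.099, -0.995, 0.0], [0.002, -0.001, -1.0]]
ft_force: [-2.5, -0.5, 3.0]
grip_width: 0.0427
grip_force: 47.6
```

```bash
python3 s.py; python3 tq.py
```

```text
t 21.23 tq [-0.221  0.431  0.357] f [-2.5 -0.5  3. ] pos [0.5505 0.065  0.1438] yaw -95.68 j [-0.72  0.58  0.7   1.9  -0.5   0.84 -1.42] je7 [  0.728 -45.817  10.272 -19.634  -0.324  -0.515   0.312] jv7 -0.455 w 0.0427
t 21.43 tz [0.357 0.162 0.084 0.073 0.097] mean [-0.128  0.483  0.154 -2.287 -0.032  5.027] pos [0.5504 0.065  0.1437] yaw -95.52 j7 -1.42 w 0.043 47.94530689716339
```

Scaled: -9 cm / 100 = -0.09, -6 cm / 100 = -0.06.

{"name": "move_arm", "arguments": {"deltas": [{"translation": [0, 0, 0], "turn": [0, 0, 0], "fingers": 5.0}, {"translation": [0, 0, 0], "turn": [0, 0, 0], "fingers": 5.8}, {"translation": [0, 0, -0.03], "turn": [0, 0, 0], "fingers": 5.8}, {"translation": [0, 0, -0.06], "turn": [0, 0, 0], "fingers": 5.8}, {"translation": [0, 0, -0.09], "turn": [0, 0, 0], "fingers": 5.8}, {"translation": [0, 0, -0.09], "turn": [0, 0, 0], "fingers": 5.8}]}}

```text
t: 22.18
tool_pos: [0.5511, 0.065, 0.2347]
ee_rot: [[0.995, -0.098, 0.004], [-0.098, -0.995, 0.001], [0.004, -0.002, -1.0]]
ft_force: [-0.6, -0.6, -0.2]
grip_width: 0.058
grip_force: 0.0
```

Run:
```python
from h import *
S=env.sense();im=save('wrist','w7');print(S['t'],S['tool_pos'],S['ee_rot'].round(3))
c=cv2.resize(im[90:290,200:440,::-1],(720,600),interpolation=cv2.INTER_CUBIC)
o=np.array([.5502,.0653,.171]);
for k in (112,119,97):
    a=np.radians(k);p=proj('wrist',o+.019*np.array([np.cos(a),np.sin(a),0]));print(k,((np.array(p)-(200,90))*3).round())
print('centre',(np.array(proj('wrist',o))-(200,90))*3)
cv2.imwrite('pics/w7c.png',c)
```

```text
22.175 [0.55114878 0.06495552 0.23470087] [[ 0.995 -0.098  0.004]
 [-0.098 -0.995  0.001]
 [ 0.004 -0.002 -1.   ]]
112 [298. 410.]
119 [303. 418.]
97 [290. 391.]
centre [368.77836077 374.96729324]
```

View pics/w7c.png

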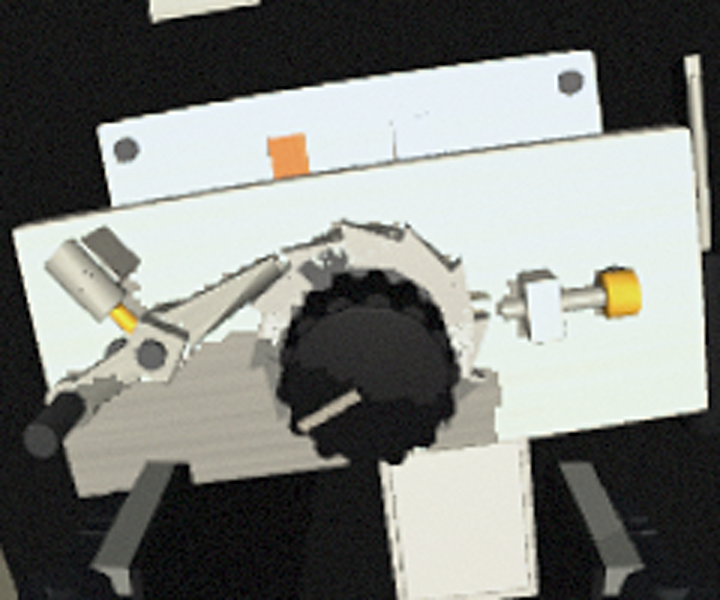

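The pointer kept its angle relative to the gripper after release, so the knob didn't roll back. The pawl's nose is in the teeth at (285,260), and the torque rise puts the plate at about 37 N, so I'm handing in.

```bash
python3 -c "
from workcell import env
print(env.hand_in())"
```

```text
the job is handed in; nothing more can be done
None
```

I freed the pawl, backed the plate clear, re-engaged the pawl and rewound the knob to about 1.5 clicks past first touch; the job is handed in at about 22 s. The plate force of about 37 N is my estimate from noisy wrist torque, and the hand-in returned no verdict.

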